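# Stack spacer, washer and bushing on a mixer spindle and press them home

### The arm

A 6-joint arm with a two-finger parallel gripper is mounted at the origin on a cart in front of the work surface, level with it; the furniture and walls round the work are solid. World frame = base frame: x ahead of the robot, y to its left, z up, the work surface at z = 0. Lengths are in m, angles in degrees, forces in N, time in s.
With the tool pointing down it reaches from about 0.4 to 0.825 m from the base axis. Payload 7 kg.
Tool frame: the origin (TCP) lies at the very end of the fingers, on their centre line; the grasp point (between the pads) lies 19 mm behind it; z points along the fingers, y is the line along which they close (so a half turn about z gives the same grasp; the last joint's range is limited). The gripper opens to 88 mm and grips with 3 to 60 N. Pads are 19 mm wide; open, the fingers measure 130 mm over their backs; the gripper's body (78 mm by 193 mm) begins 47 mm behind the grasp point.
Start: joints at [85.949, 20.546, 0.682, 0, -70.136, -16.507], TCP at [0.237, 0.632, 0.227] pointing down, gripper open.
Joint ranges: [-176.03, 176.03], [-82.01, 121.73], [-58.28, 71.71], [-173.87, 95.51], [-174.79, -0.11], [-173.66, 173.66]. Speed limits (degrees/s): [136.94, 136.94, 172.46, 180, 180, 180].

### API

Orientations are given as [roll, pitch, yaw] about the fixed x, y, z axes, in that order (R = Rz(yaw) Ry(pitch) Rx(roll)).
In Python, from plant import r gives the robot as it stands. The module is installed in compiled form; this text tells all that it offers.
- The arm moves only by the tool jog_arm, never from a script. Its arguments are lists of equal length, an entry for each row: "travel": the shift along the tool's x, y, z each as a share of 50 cm, from -1 to 1, a list of three; "dr": the turn, a rotation vector about the tool's x, y, z each as a share of 360 degrees, from -1 to 1, a list of three; "claw": the opening, from 0 (shut) to 1 (fully open). A call has exactly 10 rows; each row is the pose to reach, as a shift and turn from the pose commanded when the call began, along the tool's axes at that moment, turning the shorter way round; what a row does not reach only later rows make up. A row lasts 1/8 s, in which the tool goes at most 62.5 mm and 10.7 degrees, less where a joint would pass 70% of its speed; a pose out of reach is approached as far as the arm can. A call with a number of a shift or a turn outside -1 to 1 is refused whole. A call with a gripper value outside its range is refused whole. The fingers move at their own pace and stop on an object; "newtons" is the grip in N (left out, the last holds). Time passes only in rows, so rows that repeat a pose let the fingers close, or fill a call up. It gives the time, the measured TCP pose, the force, the opening and the grip force at its end, in the units of the state.
- r.get_state(): the state, without advancing time (a new reading comes with each control period).
- r.capture(name): name is "side" or "top"; returns a dict with "pixels" (480x640x3 uint8, red, green, blue), "range_z" (480x640 float32, m along the optical axis (not along the pixel's ray), 0 where there is no reading), "fx", "fy", "cx", "cy" (pixels), "dist_coeffs" ([k1, k2, p1, p2, k3] as OpenCV has them; the pictures are not rectified), "position" and "attitude" of the camera in the world. Camera axes: x right, y up, looking along -z (the intrinsics and any distortion apply to the point x, -y, -z); pixel columns grow to the right and rows downward; lengths in m; the calibration is good to about 2 mm. A picture is of the moment at which its call begins.
- r.close_job(): hands the job in; it is judged then, once.
Trained networks look in the newest picture that a camera, given by its name, has taken for a name from the list of things; names that differ only in an ending like _2 or _b are one class to them, and where a whole thing is asked for, a point or a joint stands for the part that bears it (a point fixed in the world has none). Each returns a list of dicts, best first, with "conf" (0 to 1); they miss things now and then, are a little off and sometimes report something else, mostly with a low value. They report only what shows in the picture. A call takes as long as a camera call. They do not tell look-alikes from the thing itself.
- r.boxes_of(name, camera): "extent" ([left, top, right, bottom] in pixels, round what is visible of it).
- r.regions_of(name, camera): "pixels" (480x640 bool, what is visible of it) and "extent" ([left, top, right, bottom] in pixels, round what is visible of it).
- r.tip_of(name, camera): "at" ([column, row] in pixels: a listed point, or the origin of a listed thing).
The state is a dict: "time_s": time; "joints": joint angles; "qd": joint speeds; "joint_torque": joint torques, N m; "tcp_pos": TCP position; "eef_rot": TCP orientation; "contact_force": force on the tool from outside, world axes, zero at the start; "moment": the same for the moment, N m; "gripper_width": finger opening in m; "gripper_force": force on a finger pad.
Only numpy, scipy, OpenCV 4.12 (cv2) and the standard library are available. Lean on these libraries where they do the work, as an engineer would, in place of code of your own. Each camera call takes 0.05 s, during which the arm holds its last target. There are 200 camera calls.

### The job

Thread the three loose metal parts onto the upright pin of the spindle block in this order: first the spacer (plain short tube), then the flat washer, then the bushing with its flange downwards. The sliding seat that carries them on the pin stands a few millimetres proud: push down on the bushing until the seat has gone fully home and you feel it stop hard, pressing to about 18 N and never with more than 25 N, then let go, leaving the three stacked tight and square. Leave the timer and the small bottle where they are.

Things in the scene. Friction and masses are not known exactly. Their poses are not given: they have to be found in the camera images.
- spindle: Spindle block, fixed to the worktop: a grey base plate 116 x 116 x 14 mm carrying a round boss (44 mm across, top 20 mm above the worktop) and an upright steel pin, 12 mm in diameter, on its axis. The origin is on the pin's axis at the underside of the plate (worktop level); z is up along the pin.
- spindle_boss (a point): Pin axis at the boss's top. Above: a dark clamp collar (30 mm across; unknown height, unyielding), capped by an aluminium seat cup 36 mm across that carries the stack; its flat top starts 41 to 51 mm above the worktop. It slides down the pin against about 8 N friction, not under the parts' weight, stays where left, and stops hard after 1 to 5 mm (unknown), its top then 40 to 46 mm up.
- spindle_tip (a point): The top of the pin, on its axis, 92 mm above the worktop. The pin tapers over its last 7 mm to 5 mm in diameter. The finished stack reaches 2 to 8 mm above it, so the pin ends inside the bushing's bore.
- spacer_centre (a point): Spacer, a loose plain aluminium tube: outer diameter 30 mm, bore 15 mm, 20 mm high, 50 g, standing on the worktop. The point is its centre, half-way up (10 mm above its underside); z along its axis. Either end may go down.
- washer_centre (a point): Washer, a loose flat steel ring: outer diameter 44 mm, bore 15 mm, 8 mm thick, 40 g, lying on the worktop. The point is its centre, 4 mm above its underside; z along its axis.
- bushing_centre (a point): Flanged bushing, loose, steel, 70 g: a tube 28 mm in outer diameter and 26 mm high in all with a 14 mm bore, and at its lower end a flange 40 mm across and 5 mm thick. It stands flange down. The point is on its axis, 14 mm above its underside; z along its axis, away from the flange.
- timer_centre (a point): White kitchen-type timer, 62 x 78 x 21 mm, a bystander. The point is at its middle, 10 mm above its underside.
- bottle_centre (a point): Small white dropper bottle, 25 mm across and 56 mm high, a bystander. The point is at its middle, 28 mm above its underside.
There are look-alikes about, which are no part of the job. What is shaped like the spindle but pink is not meant. Leave any red look-alike of the part that bears bushing_centre alone.

How it is judged (in metres and radians):
On the way, in this order (a step that is already met when the one before it is completed fails the run):
1. the spacer is threaded on the pin and down on the seat (horizontal distance between spacer_centre and spindle_tip below 0.003 m and angle between spacer_centre's own z axis and vertical below 0.1 rad and z of spacer_centre in the frame of spindle below 0.063 m), for 0.2 s.
2. the washer is threaded on the pin and lies on the spacer (all of step 1 and horizontal distance between washer_centre and spindle_tip below 0.003 m and angle between washer_centre's own z axis and vertical below 0.1 rad and z of washer_centre in the frame of spacer_centre between 0.012 and 0.016 m), for 0.2 s.
3. the bushing is threaded on the pin, flange down on the washer, and has been pressed against the hard stop (more than 11 N between bushing and washer for 0.1 s) (all of step 2 and horizontal distance between bushing_centre and spindle_tip below 0.003 m and angle between bushing_centre's own z axis and vertical below 0.1 rad and z of bushing_centre in the frame of washer_centre between 0.015 and 0.019 m and contact force between bushing and washer above 11 N), for 0.1 s.
At the end, for the whole second after the job is handed in: From below, spacer, washer and bushing are stacked on the pin, at rest, each within 3 mm of its axis and upright within 0.1 rad, washer on spacer and flange on washer (within 2 mm); the seat has been pressed onto its hard stop, and the hand is off (all of step 2 and horizontal distance between bushing_centre and spindle_tip below 0.003 m and angle between bushing_centre's own z axis and vertical below 0.1 rad and z of bushing_centre in the frame of washer_centre between 0.015 and 0.019 m and linear speed of each of spacer, washer, bushing below 0.02 m/s); the robot touches nothing.
It fails at once if the stack is pressed with more than 25 N (between bushing and washer) (contact force between bushing and washer above 25 N).
It fails at once if a part is forced against the spindle block with more than 25 N (contact force between any of spacer, washer, bushing and spindle above 25 N).
It fails at once if the timer is moved by more than 20 mm (distance of timer_centre from where it was at the start of the episode above 0.02 m).
It fails at once if the small bottle is moved by more than 20 mm (distance of bottle_centre from where it was at the start of the episode above 0.02 m).
It also fails if it takes over 72 s, if anything falls off the work surface, if the arm or the gripper's body presses on something with over 40 N, if the wrist force passes 120 N, or if a joint passes its speed limit or range.

## Working session

There is one attempt and no reset: what is moved stays moved. The work goes in short steps, Python scripts to look and compute and a tool call to move; the robot and the scene stay as the last step left them, time stands still between calls to the robot, and variables do not carry over. Pictures are saved under pics/ and viewed, at most 10 in all, crops included, and the job is handed in when it is done.

Besides the shell and the picture viewer there is one more tool, called after "Emit:" by a JSON object that holds its "op" and its "data". jog_arm: Moves the arm, as the interface text tells. Its arguments: {"type":"object","properties":{"travel":{"type":"array"},"dr":{"type":"array"},"claw":{"type":"array"},"newtons":{"type":"number"}},"required":["travel","dr","claw"]}

```bash
mkdir -p pics; cat > h.py <<'E'
import numpy as np, cv2
from plant import r
from scipy.spatial.transform import Rotation as R
def cap(n):
    return r.capture(n)
def rot(c):
    a=np.array(c['attitude'],float)
    if a.shape==(3,3): return a
    if a.size==4: return R.from_quat(a).as_matrix()
    return R.from_euler('xyz',a,degrees=True).as_matrix()
def ray(c,uv):
    K=np.array([[c['fx'],0,c['cx']],[0,c['fy'],c['cy']],[0,0,1.]])
    p=cv2.undistortPoints(np.array(uv,float).reshape(-1,1,2),K,np.array(c['dist_coeffs'],float)).reshape(-1,2)
    return np.c_[p[:,0],-p[:,1],-np.ones(len(p))]@rot(c).T
def atz(c,uv,z):
    d=ray(c,uv);o=np.array(c['position']);return o+d*((z-o[2])/d[:,2])[:,None]
def cloud(c,mask=None):
    z=c['range_z'];m=z>0
    if mask is not None:m&=mask
    v,u=np.nonzero(m)
    return np.array(c['position'])+ray(c,np.c_[u,v])*z[v,u][:,None],np.c_[u,v]
E
python3 - <<'E'
from h import *
for n in('side','top'):
    c=cap(n);cv2.imwrite(f'pics/{n}0.png',c['pixels'][:,:,::-1]);print(n,c['position'],c['attitude'],c['fx'],c['dist_coeffs'])
    for k,z in dict(spindle_tip=.092,spindle_boss=.02,spacer_centre=.01,washer_centre=.004,bushing_centre=.014,timer_centre=.01,bottle_centre=.028).items():
        for t in r.tip_of(k,n)[:3]: print(k,np.round(t['at']),round(t['conf'],2),atz(c,[t['at']],z)[0].round(4))
print(r.get_state())
E
```

```text
side [0.4885409  0.95078681 0.6766747 ] [  55.35440194    1.14568193 -177.19119313] 434.8365409822025 [0.00524092 0.         0.         0.         0.        ]
spindle_tip [336. 207.] 0.78 [ 0.5028 -0.0258  0.092 ]
spindle_tip [265. 364.] 0.66 [0.6123 0.4814 0.092 ]
spindle_boss [265. 386.] 0.58 [0.6203 0.4718 0.02  ]
spindle_boss [334. 226.] 0.57 [ 0.5092 -0.0468  0.02  ]
spacer_centre [313. 328.] 0.46 [0.5442 0.3215 0.01  ]
washer_centre [363. 294.] 0.59 [0.4378 0.2075 0.004 ]
bushing_centre [312. 266.] 0.53 [0.5589 0.122  0.014 ]
bushing_centre [281. 285.] 0.51 [0.6265 0.1939 0.014 ]
timer_centre [349. 191.] 0.79 [ 0.4669 -0.2609  0.01  ]
bottle_centre [275. 234.] 0.53 [0.664  0.0087 0.028 ]
top [0.24818645 0.10179816 1.50661316] [ 12.08047865  -0.09483891 -87.19663053] 605.3615031825848 [-0.14845973  0.          0.          0.          0.        ]
spindle_tip [382. 260.] 0.92 [ 0.5001 -0.0373  0.092 ]
spindle_tip [171. 205.] 0.65 [0.61   0.4785 0.092 ]
spindle_boss [180. 213.] 0.88 [0.6088 0.4737 0.02  ]
spindle_boss [378. 260.] 0.66 [ 0.5115 -0.0346  0.02  ]
spindle_boss [379. 25
[... 406 characters left out ...]
0082 0.028 ]
{'time_s': 0.8, 'joints': array([ 8.59493042e+01,  2.05447957e+01,  6.81851358e-01, -5.72880176e-04,
       -7.01360100e+01, -1.65077025e+01]), 'qd': array([-0.03995798, -0.03253999, -0.06416374,  0.02929738,  0.00176111,
       -0.03371968]), 'joint_torque': array([-3.69718273e-04, -5.82283974e+01,  2.93278295e+01,  7.00141177e+00,
        1.26276253e-02, -2.10518783e-05]), 'tcp_pos': array([0.23703149, 0.6319861 , 0.22657629]), 'eef_rot': array([-1.79999151e+02,  8.13702444e-04, -2.05585930e+01]), 'contact_force': array([-0.46095093,  1.4496993 , -0.47577166]), 'moment': array([ 0.01059683, -0.005286  ,  0.00689545]), 'gripper_force': 0.0, 'gripper_width': 0.08787162470243269}
```

View pics/side0.png

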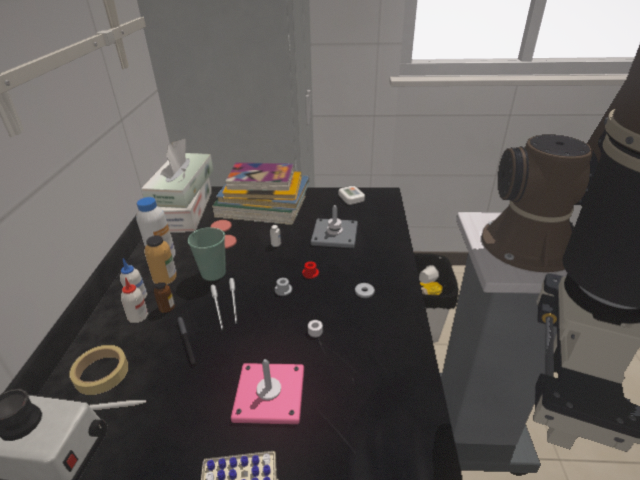

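View pics/top0.png

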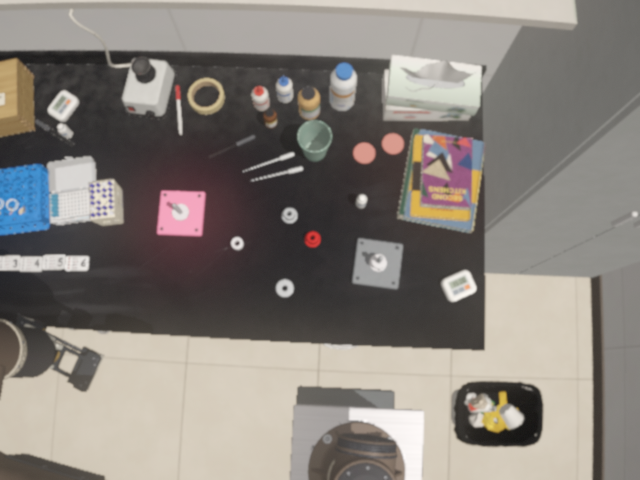

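The side view shows the grey spindle at (335,230), the real bushing at (283,286), the red decoy at (311,269), the washer at (364,290) and the spacer at (315,328). The pink decoy is at (268,392). The top view agrees, with the spindle at (378,263), bushing (290,215), washer (285,288) and spacer (237,243). I'll refine these positions with silhouettes.

```bash
cat >> h.py <<'E'
from scipy.optimize import least_squares
def proj(c,P):
    q=(P-np.array(c['position']))@rot(c); q=q*[1,-1,-1]
    K=np.array([[c['fx'],0,c['cx']],[0,c['fy'],c['cy']],[0,0,1.]])
    return cv2.projectPoints(q,np.zeros(3),np.zeros(3),K,np.array(c['dist_coeffs'],float))[0].reshape(-1,2)
A=np.linspace(0,2*np.pi,48,endpoint=False)
def ring(rad,z): return np.c_[rad*np.cos(A),rad*np.sin(A),0*A+z]
def model(*rz): return np.vstack([ring(a,b) for a,b in rz])
M=dict(spacer=model((.015,0),(.015,.02)),washer=model((.022,0),(.022,.008)),bushing=model((.02,0),(.02,.005),(.014,.026)))
sq=np.array([[a,b,z] for a in(-.058,.058) for b in(-.058,.058) for z in(0,.014)])
M['spindle']=np.vstack([sq,ring(.0025,.092)])
def cen(pts):
    h=cv2.convexHull(np.float32(pts));m=cv2.moments(h);return np.array([m['m10']/m['m00'],m['m01']/m['m00']]),m['m00']
def fit(c,name,mask,x0,z0=0):
    v,u=np.nonzero(mask); px=np.vstack([np.c_[u+a,v+b] for a in(-.5,.5) for b in(-.5,.5)])
    t,a=cen(px)
    f=lambda x:cen(proj(c,M[name]+[x[0],x[1],z0]))[0]-t
    s=least_squares(f,x0,diff_step=1e-3); return s.x,a,cen(proj(c,M[name]+[*s.x,z0]))[1]
E
python3 - <<'E'
from h import *
X=dict(spindle=(.508,-.037),spacer=(.54,.323),washer=(.436,.2),bushing=(.627,.193))
for n in('top','side'):
    c=cap(n)
    for k,x0 in X.items():
        for g in r.regions_of('spindle' if k=='spindle' else k+'_centre',n)[:3]:
            e=g['extent'];m=g['pixels']
            p=fit(c,k,m,x0);P,_=cloud(c,m)
            if np.hypot(*(p[0]-x0))<.04: print(n,k,round(g['conf'],2),np.round(e),p[0].round(4),'area',round(p[1]),round(p[2]),'zpct',np.percentile(P[:,2],[5,50,95]).round(3),'col',c['pixels'][m].mean(0).round())
E
```

```text
top spindle 0.7 [351. 240. 406. 287.] [ 0.5063 -0.0339] area 2269 2160 zpct [0.005 0.012 0.02 ] col [154. 154. 154.]
top washer 0.74 [278. 280. 293. 299.] [0.4312 0.1953] area 254 249 zpct [-0.001  0.006  0.012] col [194. 193. 192.]
top bushing 0.57 [284. 206. 296. 221.] [0.6203 0.1947] area 188 193 zpct [-0.001  0.011  0.028] col [176. 175. 173.]
side spindle 0.71 [307. 211. 353. 248.] [ 0.5093 -0.0332] area 1374 1493 zpct [0.009 0.016 0.049] col [111. 111. 112.]
side washer 0.57 [353. 286. 375. 294.] [0.4355 0.1939] area 221 243 zpct [0.003 0.009 0.011] col [154. 152. 152.]
side bushing 0.7 [272. 276. 289. 298.] [0.6237 0.1937] area 234 249 zpct [0.004 0.016 0.029] col [117. 116. 116.]
```

```bash
cat >> h.py <<'E'
def seg(c,uv,thr=75,w=45):
    g=c['pixels'].max(2); m=(g>thr).astype(np.uint8)
    n,l=cv2.connectedComponents(m); u,v=np.int32(uv)
    win=l[max(0,v-4):v+5,u-4:u+5]; b=np.bincount(win[win>0]) if (win>0).any() else [0]
    return l==np.argmax(b)
E
python3 - <<'E'
from h import *
X=dict(spindle=(.508,-.037),spacer=(.54,.323),washer=(.433,.195),bushing=(.622,.194))
for n in('top','side'):
    c=cap(n)
    for k,x0 in X.items():
        for thr in(60,85,110):
            uv=proj(c,np.array([[*x0,.01]]))[0]
            m=seg(c,uv,thr);v,u=np.nonzero(m)
            p=fit(c,k,m,x0);print(n,k,thr,(u.min(),v.min(),u.max(),v.max()),p[0].round(4),'area',round(p[1]),round(p[2]))
    v=cv2.resize(c['pixels'],None,fx=1,fy=1)
    u0,v0=np.int32(proj(c,np.array([[.507,-.035,.04]]))[0]);a=c['pixels'][v0-35:v0+35,u0-35:u0+35,::-1]
    u0,v0=np.int32(proj(c,np.array([[.54,.323,.01]]))[0]);b=c['pixels'][v0-35:v0+35,u0-35:u0+35,::-1]
    out=np.hstack([a,b]) if n=='top' else np.vstack([out,np.hstack([a,b])])
cv2.imwrite('pics/crop.png',cv2.resize(out,None,fx=4,fy=4,interpolation=cv2.INTER_NEAREST))
E
```

```text
top spindle 60 (np.int64(0), np.int64(0), np.int64(639), np.int64(479)) [0.5605 0.114 ] area 307200 2117
top spindle 85 (np.int64(352), np.int64(238), np.int64(403), np.int64(289)) [ 0.5064 -0.0346] area 2330 2160
top spindle 110 (np.int64(353), np.int64(238), np.int64(402), np.int64(288)) [ 0.5067 -0.0344] area 2194 2159
top spacer 60 (np.int64(0), np.int64(0), np.int64(639), np.int64(479)) [0.5595 0.114 ] area 307200 127
top spacer 85 (np.int64(230), np.int64(236), np.int64(244), np.int64(250)) [0.5403 0.3223] area 192 130
top spacer 110 (np.int64(230), np.int64(236), np.int64(243), np.int64(250)) [0.5401 0.3227] area 174 130
top washer 60 (np.int64(274), np.int64(277), np.int64(295), np.int64(298)) [0.4333 0.1956] area 386 249
top washer 85 (np.int64(275), np.int64(278), np.int64(294), np.int64(297)) [0.4336 0.1954] area 333 249
top washer 110 (np.int64(275), np.int64(279), np.int64(293), np.int64(297)) [0.4334 0.1958] area 304 249
top bushing 60 (np.int64(280), np.int64(206), np.int64(298), np.int64(224)) [0.6211 0.1946] area 296 193
top bushing 85 (np.int64(281), np.int64(207), 
[... 743 characters left out ...]
(320), np.int64(322), np.int64(335)) [0.5409 0.3196] area 205 221
side washer 60 (np.int64(354), np.int64(282), np.int64(374), np.int64(297)) [0.4346 0.1938] area 277 243
side washer 85 (np.int64(355), np.int64(283), np.int64(374), np.int64(296)) [0.4343 0.1934] area 240 243
side washer 110 (np.int64(355), np.int64(283), np.int64(373), np.int64(295)) [0.4346 0.1921] area 213 242
side bushing 60 (np.int64(274), np.int64(277), np.int64(292), np.int64(295)) [0.6229 0.1933] area 290 249
side bushing 85 (np.int64(275), np.int64(278), np.int64(291), np.int64(294)) [0.6226 0.1931] area 248 249
side bushing 110 (np.int64(277), np.int64(278), np.int64(291), np.int64(294)) [0.6198 0.1893] area 178 247
```

View pics/crop.png

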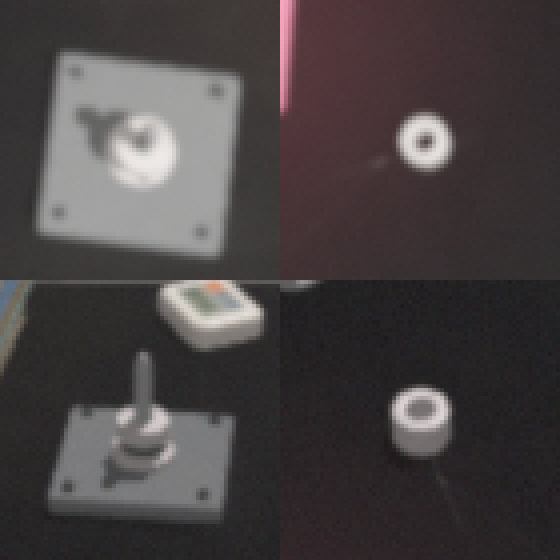

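Both cameras agree to about 2 mm. My estimates are spindle (0.507,-0.036), spacer (0.5405,0.322), washer (0.434,0.1945) and bushing (0.622,0.194). In the crop the seat is about 45 mm up. Next is the spacer.

```bash
cat >> h.py <<'E'
def plan(*targets):
    s=r.get_state();Rt=R.from_euler('xyz',s['eef_rot'],degrees=True)
    print('t',round(s['time_s'],2),'tcp',s['tcp_pos'].round(4),s['eef_rot'].round(2),'F',s['contact_force'].round(1),'w',round(s['gripper_width'],4),'gf',round(s['gripper_force'],1),'j6',round(s['joints'][5]))
    for t in targets:
        d=Rt.inv().apply(np.array(t[:3])-s['tcp_pos'])/.5
        yaw=t[3] if len(t)>3 else s['eef_rot'][2]
        rv=(Rt.inv()*R.from_euler('xyz',[180,0,yaw],degrees=True)).as_rotvec()/2/np.pi
        print(t,'->',d.round(4),rv.round(4))
E
python3 -c "
from h import *
plan((.5405,.322,.08),(.5405,.322,.006))"
```

```text
t 1.4 tcp [0.237  0.632  0.2266] [180.     0.   -20.56] F [0.3 0.6 0.3] w 0.0874 gf 0.0 j6 -17
(0.5405, 0.322, 0.08) -> [0.786  0.3673 0.2931] [0. 0. 0.]
(0.5405, 0.322, 0.006) -> [0.786  0.3673 0.4411] [0. 0. 0.]
```

Emit:
{"op": "jog_arm", "data": {"travel": [[0.1,0.05,0],[0.2,0.09,0.02],[0.3,0.14,0.05],[0.4,0.19,0.1],[0.5,0.234,0.15],[0.6,0.28,0.2],[0.7,0.327,0.25],[0.786,0.367,0.29],[0.786,0.367,0.293],[0.786,0.367,0.34]], "dr": [[0,0,0],[0,0,0],[0,0,0],[0,0,0],[0,0,0],[0,0,0],[0,0,0],[0,0,0],[0,0,0],[0,0,0]], "claw": [1,1,1,1,1,1,1,1,1,1], "newtons": 15}}

```text
time_s: 2.65
tcp_pos: [0.5421, 0.3229, 0.0579]
eef_rot: [-179.8, -0.1, -20.6]
contact_force: [0.1, 0.7, 0.3]
gripper_width: 0.0873
gripper_force: 0.0
```

```bash
python3 -c "
from h import *
plan((.5405,.322,.006))"
```

```text
t 2.65 tcp [0.5421 0.3229 0.0579] [-1.7981e+02 -1.0000e-01 -2.0600e+01] F [0.1 0.7 0.3] w 0.0873 gf 0.0 j6 21
(0.5405, 0.322, 0.006) -> [-0.0025  0.0031  0.1038] [-0.0005 -0.0003  0.    ]
```

Emit:
{"op": "jog_arm", "data": {"travel": [[0,0,0.05],[0,0,0.09],[0,0,0.101],[0,0,0.101],[0,0,0.101],[0,0,0.101],[0,0,0.101],[0,0,0.101],[0,0,0.101],[0,0,0.101]], "dr": [[0,0,0],[0,0,0],[0,0,0],[0,0,0],[0,0,0],[0,0,0],[0,0,0],[0,0,0],[0,0,0],[0,0,0]], "claw": [1,1,1,0.2,0.2,0.2,0.2,0.2,0.2,0.6]}}

```text
time_s: 3.9
tcp_pos: [0.5405, 0.3221, 0.006]
eef_rot: [180.0, 0.0, -20.6]
contact_force: [1.2, 0.2, -0.1]
gripper_width: 0.0388
gripper_force: 0.0
```

Emit:
{"op": "jog_arm", "data": {"travel": [[0,0,0],[0,0,0],[0,0,0],[0,0,0],[0,0,0],[0,0,0],[0,0,0],[0,0,0],[0,0,0],[0,0,0]], "dr": [[0,0,0.028],[0,0,0.056],[0,0,0.084],[0,0,0.112],[0,0,0.14],[0,0,0.168],[0,0,0.196],[0,0,0.223],[0,0,0.25],[0,0,0.25]], "claw": [0.6,0.6,0.6,0.6,0.6,0.6,0.6,0.6,0.6,0.3]}}

```text
time_s: 5.15
tcp_pos: [0.5405, 0.3221, 0.006]
eef_rot: [180.0, -0.0, -110.5]
contact_force: [0.4, -0.6, -1.3]
gripper_width: 0.0472
gripper_force: 0.0
```

Emit:
{"op": "jog_arm", "data": {"travel": [[0,0,0],[0,0,0],[0,0,0],[0,0,0],[0,0,0],[0,0,-0.04],[0,0,-0.12],[0,0,-0.2],[0,0,-0.25],[0,0,-0.25]], "dr": [[0,0,0],[0,0,0],[0,0,0],[0,0,0],[0,0,0],[0,0,0],[0,0,0],[0,0,0],[0,0,0],[0,0,0]], "claw": [0.2,0.2,0.2,0.2,0.2,0.2,0.2,0.2,0.2,0.2]}}

```text
time_s: 6.4
tcp_pos: [0.5415, 0.3231, 0.1336]
eef_rot: [-179.9, 0.2, -110.5]
contact_force: [-0.4, -1.1, -0.9]
gripper_width: 0.0296
gripper_force: 15.0
```

```bash
python3 -c "
from h import *
plan((.507,-.036,.131),(.507,-.036,.110))"
```

```text
t 6.4 tcp [0.5415 0.3231 0.1336] [-179.89    0.23 -110.54] F [-0.4 -1.1 -0.9] w 0.0296 gf 15.0 j6 -69
(0.507, -0.036, 0.131) -> [ 0.6968 -0.1872  0.0027] [-0.0003  0.0006 -0.    ]
(0.507, -0.036, 0.11) -> [ 0.6969 -0.1872  0.0447] [-0.0003  0.0006 -0.    ]
```

Emit:
{"op": "jog_arm", "data": {"travel": [[0.09,-0.024,0],[0.18,-0.049,0],[0.28,-0.076,0],[0.38,-0.103,0],[0.48,-0.13,0],[0.58,-0.158,0],[0.65,-0.177,0],[0.694,-0.189,0],[0.694,-0.189,0],[0.694,-0.189,0]], "dr": [[0,0,0],[0,0,0],[0,0,0],[0,0,0],[0,0,0],[0,0,0],[0,0,0],[0,0,0],[0,0,0],[0,0,0]], "claw": [0.2,0.2,0.2,0.2,0.2,0.2,0.2,0.2,0.2,0.2]}}

```text
time_s: 7.65
tcp_pos: [0.507, -0.0357, 0.1305]
eef_rot: [180.0, -0.0, -110.6]
contact_force: [-0.3, 0.2, -0.8]
gripper_width: 0.0301
gripper_force: 15.0
```

```bash
python3 - <<'E'
from h import *
plan((.507,-.036,.110))
ims=[]
for n in('side','top'):
    c=cap(n);p=r.get_state()['tcp_pos']
    T=proj(c,np.array([p-[0,0,.006],[.507,-.036,.092],[.507,-.036,.02]]));print(n,T.round(1),[ (np.round(t['at'],1),round(t['conf'],2)) for t in r.tip_of('spacer_centre',n)[:2]+r.tip_of('spindle_tip',n)[:2]])
    u,v=np.int32(T[1]);im=cv2.resize(c['pixels'][v-40:v+35,u-37:u+38,::-1],None,fx=5,fy=5,interpolation=cv2.INTER_CUBIC);ims.append(im);print(u-37,v-40)
cv2.imwrite('pics/hov.png',np.hstack(ims))
E
```

```text
t 7.65 tcp [ 0.507  -0.0357  0.1305] [ 1.7996e+02 -2.0000e-02 -1.1057e+02] F [-0.3  0.2 -0.8] w 0.0301 gf 15.0 j6 -39
(0.507, -0.036, 0.11) -> [ 0.0006 -0.0002  0.0411] [ 0.0001 -0.     -0.    ]
side [[334.6 194.5]
 [334.6 205.3]
 [334.6 228.1]] [(array([332.2, 227.4]), 0.55), (array([333.7, 190.6]), 0.47), (array([265.5, 361.8]), 0.74), (array([333.3, 206.6]), 0.62)]
297 165
top [[382.6 254.5]
 [381.5 257.1]
 [378.6 262.2]] [(array([172.9, 203.9]), 0.88), (array([381.2, 260.2]), 0.65)]
344 217
```

View pics/hov.png

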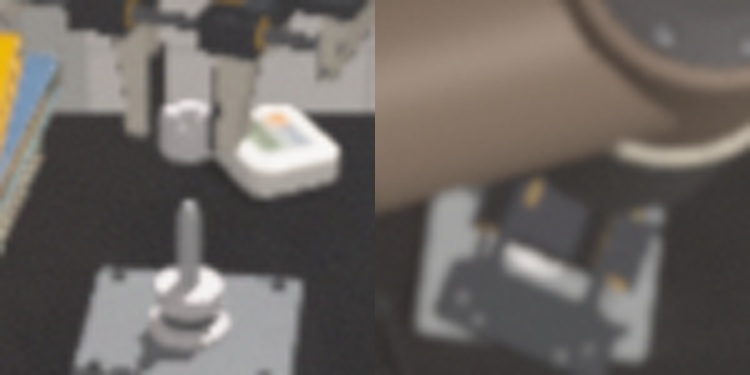

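The side view shows the held spacer at about col 334.0 and the pin tip at (334.8, 205.2), against a predicted (334.6, 205.3). They are aligned, so I'll lower slowly while watching the force.

Emit:
{"op": "jog_arm", "data": {"travel": [[0,0,0.02],[0,0,0.04],[0,0,0.055],[0,0,0.062],[0,0,0.066],[0,0,0.07],[0,0,0.073],[0,0,0.076],[0,0,0.078],[0,0,0.078]], "dr": [[0,0,0],[0,0,0],[0,0,0],[0,0,0],[0,0,0],[0,0,0],[0,0,0],[0,0,0],[0,0,0],[0,0,0]], "claw": [0.2,0.2,0.2,0.2,0.2,0.2,0.2,0.2,0.2,0.2]}}

```text
time_s: 9.2
tcp_pos: [0.5072, -0.0359, 0.0921]
eef_rot: [-180.0, 0.0, -110.6]
contact_force: [0.4, -0.3, -0.9]
gripper_width: 0.0298
gripper_force: 15.0
```

Emit:
{"op": "jog_arm", "data": {"travel": [[0,0,0.003],[0,0,0.006],[0,0,0.009],[0,0,0.012],[0,0,0.015],[0,0,0.02],[0,0,0.025],[0,0,0.03],[0,0,0.035],[0,0,0.035]], "dr": [[0,0,0],[0,0,0],[0,0,0],[0,0,0],[0,0,0],[0,0,0],[0,0,0],[0,0,0],[0,0,0],[0,0,0]], "claw": [0.2,0.2,0.2,0.2,0.2,0.2,0.2,0.2,0.2,0.2]}}

```text
time_s: 10.45
tcp_pos: [0.5072, -0.0354, 0.0744]
eef_rot: [180.0, 0.0, -110.6]
contact_force: [-1.0, 7.0, 2.5]
gripper_width: 0.03
gripper_force: 15.0
```

Emit:
{"op": "jog_arm", "data": {"travel": [[-0.0037,0.0014,0],[-0.0037,0.0014,0],[-0.0037,0.0014,0.004],[-0.0037,0.0014,0.008],[-0.0037,0.0014,0.012],[-0.0037,0.0014,0.016],[-0.0037,0.0014,0.02],[-0.0037,0.0014,0.024],[-0.0037,0.0014,0.028],[-0.0037,0.0014,0.031]], "dr": [[0,0,0],[0,0,0],[0,0,0],[0,0,0],[0,0,0],[0,0,0],[0,0,0],[0,0,0],[0,0,0],[0,0,0]], "claw": [0.2,0.2,0.2,0.2,0.2,0.2,0.2,0.2,0.2,0.2]}}

```text
time_s: 11.7
tcp_pos: [0.5072, -0.034, 0.0589]
eef_rot: [180.0, -0.0, -110.6]
contact_force: [-0.3, 0.5, -0.6]
gripper_width: 0.03
gripper_force: 15.0
```

Emit:
{"op": "jog_arm", "data": {"travel": [[0,0,0.001],[0,0,0.002],[0,0,0.003],[0,0,0.004],[0,0,0.005],[0,0,0.006],[0,0,0.007],[0,0,0.008],[0,0,0.008],[0,0,0.008]], "dr": [[0,0,0],[0,0,0],[0,0,0],[0,0,0],[0,0,0],[0,0,0],[0,0,0],[0,0,0],[0,0,0],[0,0,0]], "claw": [0.2,0.2,0.2,0.2,0.2,0.2,0.2,0.2,0.2,0.2]}}

```text
time_s: 12.95
tcp_pos: [0.5072, -0.0339, 0.0551]
eef_rot: [-180.0, 0.0, -110.6]
contact_force: [0.1, 0.1, 0.2]
gripper_width: 0.0299
gripper_force: 15.0
```

Emit:
{"op": "jog_arm", "data": {"travel": [[0,0,0],[0,0,0],[0,0,0],[0,0,0],[0,0,-0.03],[0,0,-0.08],[0,0,-0.14],[0,0,-0.2],[-0.06,0,-0.2],[-0.14,0,-0.2]], "dr": [[0,0,0],[0,0,0],[0,0,0],[0,0,0],[0,0,0],[0,0,0],[0,0,0],[0,0,0],[0,0,0],[0,0,0]], "claw": [0.7,0.7,0.7,0.7,0.7,0.9,0.9,0.9,0.9,0.9]}}

```text
time_s: 14.2
tcp_pos: [0.5323, 0.0319, 0.1571]
eef_rot: [-179.9, 0.1, -110.6]
contact_force: [0.3, -0.3, -0.3]
gripper_width: 0.0787
gripper_force: 0.0
```

```bash
python3 - <<'E'
from h import *
plan((.434,.1945,.06),(.434,.1945,.003))
c=cap('side')
P=np.array([[.507,-.034,.092]]);u,v=np.int32(proj(c,P)[0])
m=np.zeros((480,640),bool);m[v-10:v+45,u-14:u+14]=1
C,uv=cloud(c,m);C=C[np.hypot(C[:,0]-.507,C[:,1]+.034)<.02];print(np.histogram(C[:,2],np.arange(.01,.1,.004)))
print([(t['at'].round(1) if hasattr(t['at'],'round') else t['at'],t['conf']) for t in r.tip_of('spacer_centre','side')[:2]],proj(c,np.array([[.507,-.034,.055],[.507,-.034,.065]])).round(1))
cv2.imwrite('pics/s1.png',cv2.resize(c['pixels'][v-30:v+50,u-40:u+40,::-1],None,fx=5,fy=5,interpolation=cv2.INTER_CUBIC))
E
```

```text
t 14.2 tcp [0.5323 0.0319 0.1571] [-1.7989e+02  1.0000e-01 -1.1064e+02] F [ 0.3 -0.3 -0.3] w 0.0787 gf 0.0 j6 -45
(0.434, 0.1945, 0.06) -> [-0.2347  0.2989  0.194 ] [-0.0003  0.0003 -0.    ]
(0.434, 0.1945, 0.003) -> [-0.2345  0.2991  0.308 ] [-0.0003  0.0003 -0.    ]
(array([ 1,  2, 14, 27, 14, 10, 12, 17, 24, 17, 11, 19, 11, 38,  7, 10,  5,
        6,  6,  9,  5,  1]), array([0.01 , 0.014, 0.018, 0.022, 0.026, 0.03 , 0.034, 0.038, 0.042,
       0.046, 0.05 , 0.054, 0.058, 0.062, 0.066, 0.07 , 0.074, 0.078,
       0.082, 0.086, 0.09 , 0.094, 0.098]))
[([330.7, 220.9], 0.55), ([349.8, 192.5], 0.23)] [[334.6 217.6]
 [334.6 214.4]]
```

View pics/s1.png

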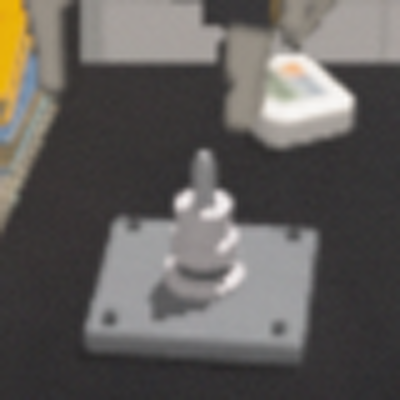

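The spacer is threaded and sitting on the seat (crop (203,220), top about 64 mm up). Next is the washer.

Emit:
{"op": "jog_arm", "data": {"travel": [[-0.05,0.07,0.03],[-0.1,0.14,0.08],[-0.16,0.2,0.14],[-0.21,0.26,0.2],[-0.2366,0.297,0.24],[-0.2366,0.297,0.28],[-0.2366,0.297,0.297],[-0.2366,0.297,0.304],[-0.2366,0.297,0.304],[-0.2366,0.297,0.304]], "dr": [[0,0,0],[0,0,0],[0,0,0],[0,0,0],[0,0,0],[0,0,0],[0,0,0],[0,0,0],[0,0,0],[0,0,0]], "claw": [1,1,1,1,1,1,1,1,1,0.4]}}

```text
time_s: 15.55
tcp_pos: [0.4347, 0.1946, 0.0037]
eef_rot: [-180.0, 0.1, -110.6]
contact_force: [-0.3, -0.3, 0.5]
gripper_width: 0.082
gripper_force: 0.0
```

Emit:
{"op": "jog_arm", "data": {"travel": [[0,0,0],[0,0,0],[0,0,0],[0,0,0],[0,0,0],[0,0,0],[0,0,0],[0,0,0],[0,0,0],[0,0,0]], "dr": [[0,0,0],[0,0,0],[0,0,0],[0,0,0],[0,0,0],[0,0,0],[0,0,0],[0,0,-0.02],[0,0,-0.045],[0,0,-0.07]], "claw": [0.3,0.3,0.3,0.3,0.3,0.8,0.8,0.8,0.8,0.8]}}

```text
time_s: 16.8
tcp_pos: [0.4343, 0.1945, 0.003]
eef_rot: [180.0, -0.0, -85.1]
contact_force: [0.2, 0.6, 0.3]
gripper_width: 0.0691
gripper_force: 0.0
```

Emit:
{"op": "jog_arm", "data": {"travel": [[0,0,0],[0,0,0],[0,0,0],[0,0,0],[0,0,0],[0,0,0],[0,0,0],[0,0,0],[0,0,0],[0,0,0]], "dr": [[0,0,-0.028],[0,0,-0.056],[0,0,-0.084],[0,0,-0.112],[0,0,-0.14],[0,0,-0.168],[0,0,-0.18],[0,0,-0.18],[0,0,-0.18],[0,0,-0.18]], "claw": [0.8,0.8,0.8,0.8,0.8,0.8,0.8,0.3,0.3,0.3]}}

```text
time_s: 18.05
tcp_pos: [0.4343, 0.1946, 0.0031]
eef_rot: [-180.0, -0.0, -20.6]
contact_force: [0.2, -0.1, 0.2]
gripper_width: 0.0455
gripper_force: 0.1
```

Emit:
{"op": "jog_arm", "data": {"travel": [[0,0,0],[0,0,0],[0,0,0],[0,0,-0.01],[0,0,-0.05],[0,0,-0.11],[0,0,-0.17],[0,0,-0.23],[0,0,-0.26],[0,0,-0.26]], "dr": [[0,0,0],[0,0,0],[0,0,0],[0,0,0],[0,0,0],[0,0,0],[0,0,0],[0,0,0],[0,0,0],[0,0,0]], "claw": [0.3,0.3,0.3,0.3,0.3,0.3,0.3,0.3,0.3,0.3], "newtons": 20}}

```text
time_s: 19.3
tcp_pos: [0.4348, 0.195, 0.1344]
eef_rot: [-179.8, -0.1, -20.6]
contact_force: [-0.0, -0.6, -1.3]
gripper_width: 0.0422
gripper_force: 20.0
```

```bash
python3 -c "
from h import *
plan((.507,-.034,.133))"
```

```text
t 19.3 tcp [0.4348 0.195  0.1344] [-1.7985e+02 -7.0000e-02 -2.0560e+01] F [-0.  -0.6 -1.3] w 0.0422 gf 20.0 j6 22
(0.507, -0.034, 0.133) -> [0.2961 0.3781 0.002 ] [-0.0004 -0.0002  0.    ]
```

```bash
python3 - <<'E'
from h import *
plan()
c=cap('side');p=r.get_state()['tcp_pos'];u,v=np.int32(proj(c,p[None])[0]);print(u-40,v-40,proj(c,p[None]))
a=c['pixels'][v-40:v+40,u-40:u+40,::-1]
c=cap('top');u,v=np.int32(proj(c,p[None])[0]);print(u-40,v-40,proj(c,p[None]))
b=c['pixels'][v-40:v+40,u-40:u+40,::-1]
cv2.imwrite('pics/w1.png',cv2.resize(np.hstack([a,b]),None,fx=5,fy=5,interpolation=cv2.INTER_CUBIC))
E
```

```text
t 19.3 tcp [0.4348 0.195  0.1344] [-1.7985e+02 -7.0000e-02 -2.0560e+01] F [-0.  -0.6 -1.3] w 0.0422 gf 20.0 j6 22
326 204 [[366.75765728 244.09480622]]
241 240 [[281.78037411 280.40590544]]
```

View pics/w1.png

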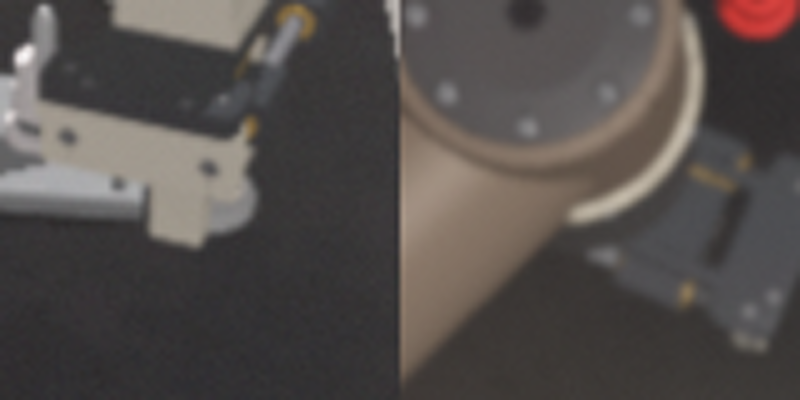

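The washer is held flat at crop (230,205), roughly centred on the TCP. I'll go over the pin.

Emit:
{"op": "jog_arm", "data": {"travel": [[0.04,0.05,0],[0.1,0.127,0],[0.16,0.203,0],[0.22,0.279,0],[0.27,0.342,0],[0.297,0.3766,0],[0.297,0.3766,0],[0.297,0.3766,0.02],[0.297,0.3766,0.03],[0.297,0.3766,0.03]], "dr": [[0,0,0],[0,0,0],[0,0,0],[0,0,0],[0,0,0],[0,0,0],[0,0,0],[0,0,0],[0,0,0],[0,0,0]], "claw": [0.3,0.3,0.3,0.3,0.3,0.3,0.3,0.3,0.3,0.3]}}

```text
time_s: 20.65
tcp_pos: [0.5066, -0.0334, 0.1173]
eef_rot: [179.9, 0.1, -20.5]
contact_force: [-0.7, 0.2, -0.5]
gripper_width: 0.0421
gripper_force: 20.0
```

```bash
python3 - <<'E'
from h import *
plan((.507,-.034,.1))
ims=[]
for n in('side','top'):
    c=cap(n);p=r.get_state()['tcp_pos'];u,v=np.int32(proj(c,p[None])[0]);print(u-40,v-40,proj(c,np.vstack([p,[.507,-.034,.092]])).round(1))
    q=proj(c,ring(.022,p[2]-.003)+[p[0],p[1],0]);im=cv2.resize(c['pixels'][v-40:v+40,u-40:u+40,::-1],None,fx=5,fy=5,interpolation=cv2.INTER_CUBIC)
    for a in (q-[u-40,v-40]+.5)*5: cv2.circle(im,tuple(int(k) for k in a),1,(0,255,0),-1)
    ims.append(im)
cv2.imwrite('pics/w2.png',np.hstack(ims))
E
```

```text
t 20.65 tcp [ 0.5066 -0.0334  0.1173] [ 1.7995e+02  7.0000e-02 -2.0490e+01] F [-0.7  0.2 -0.5] w 0.0421 gf 20.0 j6 51
(0.507, -0.034, 0.1) -> [0.0013 0.0008 0.0346] [0.0001 0.0002 0.    ]
294 157 [[334.6 197.2]
 [334.6 205.7]]
341 215 [[381.6 255. ]
 [380.7 257.1]]
```

View pics/w2.png

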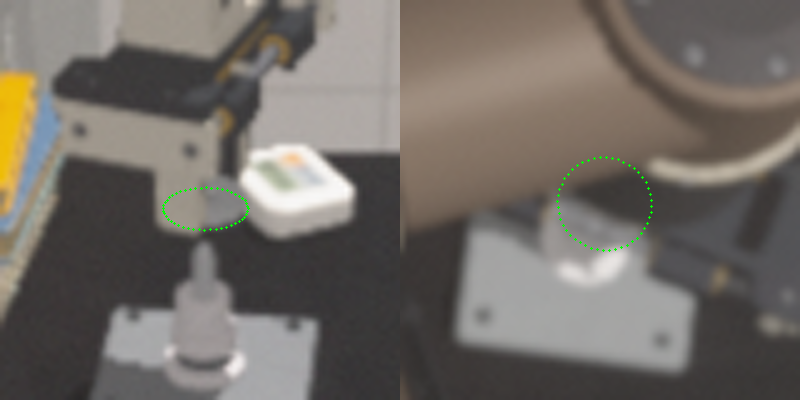

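The washer's edge matches the predicted ellipse (right edge at 248, expected 249) and the pin tip at (204,245) is aligned. Lowering.

Emit:
{"op": "jog_arm", "data": {"travel": [[0,0,0.02],[0,0,0.035],[0,0,0.042],[0,0,0.046],[0,0,0.05],[0,0,0.054],[0,0,0.058],[0,0,0.062],[0,0,0.066],[0,0,0.068]], "dr": [[0,0,0],[0,0,0],[0,0,0],[0,0,0],[0,0,0],[0,0,0],[0,0,0],[0,0,0],[0,0,0],[0,0,0]], "claw": [0.3,0.3,0.3,0.3,0.3,0.3,0.3,0.3,0.3,0.3]}}

```text
time_s: 22.0
tcp_pos: [0.5071, -0.0339, 0.0839]
eef_rot: [180.0, 0.0, -20.6]
contact_force: [0.1, -0.4, -0.5]
gripper_width: 0.0424
gripper_force: 20.0
```

Emit:
{"op": "jog_arm", "data": {"travel": [[0,0,0.004],[0,0,0.008],[0,0,0.012],[0,0,0.016],[0,0,0.019],[0,0,0.021],[0,0,0.023],[0,0,0.025],[0,0,0.027],[0,0,0.028]], "dr": [[0,0,0],[0,0,0],[0,0,0],[0,0,0],[0,0,0],[0,0,0],[0,0,0],[0,0,0],[0,0,0],[0,0,0]], "claw": [0.3,0.3,0.3,0.3,0.3,0.3,0.3,0.3,0.3,0.3]}}

```text
time_s: 23.25
tcp_pos: [0.5072, -0.0339, 0.07]
eef_rot: [180.0, 0.0, -20.6]
contact_force: [-0.3, 0.1, -0.1]
gripper_width: 0.0421
gripper_force: 20.0
```

Emit:
{"op": "jog_arm", "data": {"travel": [[0,0,0],[0,0,0],[0,0,0],[0,0,0],[0,0,-0.02],[0,0,-0.07],[0,0,-0.12],[0,0,-0.16],[0,-0.04,-0.16],[0,-0.12,-0.16]], "dr": [[0,0,0],[0,0,0],[0,0,0],[0,0,0],[0,0,0],[0,0,0],[0,0,0],[0,0,0],[0,0,0],[0,0,0]], "claw": [0.8,0.8,0.8,0.8,0.8,0.8,0.8,0.6,0.6,0.6], "newtons": 15}}

```text
time_s: 24.5
tcp_pos: [0.5284, 0.0227, 0.1505]
eef_rot: [-180.0, -0.0, -20.7]
contact_force: [1.3, -0.0, -1.0]
gripper_width: 0.0534
gripper_force: 0.0
```

```bash
python3 - <<'E'
from h import *
plan((.6215,.194,.06),(.6215,.194,.0065))
c=cap('side')
P=np.array([[.507,-.034,.092]]);u,v=np.int32(proj(c,P)[0])
im=cv2.resize(c['pixels'][v-30:v+50,u-40:u+40,::-1],None,fx=5,fy=5,interpolation=cv2.INTER_CUBIC)
cv2.imwrite('pics/s2.png',im)
E
```

```text
t 24.5 tcp [0.5284 0.0227 0.1505] [-1.7996e+02 -3.0000e-02 -2.0670e+01] F [ 1.3 -0.  -1. ] w 0.0534 gf 0.0 j6 46
(0.6215, 0.194, 0.06) -> [ 0.0533 -0.3862  0.1813] [-0.0001 -0.0001  0.    ]
(0.6215, 0.194, 0.0065) -> [ 0.0532 -0.3861  0.2883] [-0.0001 -0.0001  0.    ]
```

View pics/s2.png

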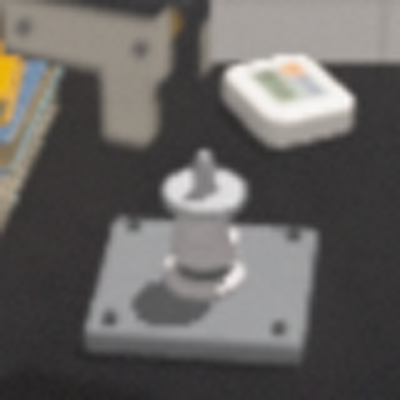

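The washer lies flat on the spacer at crop (204,190). Now the bushing.

Emit:
{"op": "jog_arm", "data": {"travel": [[0.007,-0.06,0],[0.02,-0.16,0],[0.034,-0.26,0],[0.047,-0.35,0.05],[0.054,-0.387,0.12],[0.054,-0.387,0.2],[0.054,-0.387,0.25],[0.054,-0.387,0.275],[0.054,-0.387,0.287],[0.054,-0.387,0.287]], "dr": [[0,0,0],[0,0,0],[0,0,0],[0,0,0],[0,0,0],[0,0,0],[0,0,0],[0,0,0],[0,0,0],[0,0,0]], "claw": [0.6,0.6,0.6,0.6,0.6,0.6,0.6,0.6,0.6,0.6]}}

```text
time_s: 25.8
tcp_pos: [0.6218, 0.1943, 0.007]
eef_rot: [-180.0, -0.0, -20.6]
contact_force: [0.7, -0.2, 0.4]
gripper_width: 0.0524
gripper_force: 0.0
```

Emit:
{"op": "jog_arm", "data": {"travel": [[0,0,0],[0,0,0],[0,0,0],[0,0,0],[0,0,0],[0,0,0],[0,0,0],[0,0,0],[0,0,0],[0,0,0]], "dr": [[0,0,0],[0,0,0],[0,0,0],[0,0,0],[0,0,0],[0,0,0],[0,0,0],[0,0,0.02],[0,0,0.045],[0,0,0.07]], "claw": [0.2,0.2,0.2,0.2,0.2,0.5,0.5,0.5,0.5,0.5]}}

```text
time_s: 27.05
tcp_pos: [0.6212, 0.1937, 0.0061]
eef_rot: [179.9, 0.0, -46.1]
contact_force: [0.8, 0.4, 0.4]
gripper_width: 0.0439
gripper_force: 0.0
```

Emit:
{"op": "jog_arm", "data": {"travel": [[0,0,0],[0,0,0],[0,0,0],[0,0,0],[0,0,0],[0,0,0],[0,0,0],[0,0,0],[0,0,0],[0,0,0]], "dr": [[0,0,0.028],[0,0,0.056],[0,0,0.084],[0,0,0.112],[0,0,0.14],[0,0,0.168],[0,0,0.18],[0,0,0.18],[0,0,0.18],[0,0,0.18]], "claw": [0.5,0.5,0.5,0.5,0.5,0.5,0.5,0.2,0.2,0.2]}}

```text
time_s: 28.3
tcp_pos: [0.6213, 0.1938, 0.0063]
eef_rot: [180.0, -0.0, -110.5]
contact_force: [-0.6, 0.4, -0.4]
gripper_width: 0.0275
gripper_force: 15.0
```

Emit:
{"op": "jog_arm", "data": {"travel": [[0,0,0],[0,0,0],[0,0,0],[0,0,-0.01],[0,0,-0.05],[0,0,-0.11],[0,0,-0.17],[0,0,-0.23],[0,0,-0.25],[0,0,-0.25]], "dr": [[0,0,0],[0,0,0],[0,0,0],[0,0,0],[0,0,0],[0,0,0],[0,0,0],[0,0,0],[0,0,0],[0,0,0]], "claw": [0.2,0.2,0.2,0.2,0.2,0.2,0.2,0.2,0.2,0.2], "newtons": 30}}

```text
time_s: 29.55
tcp_pos: [0.6216, 0.1941, 0.1321]
eef_rot: [-180.0, 0.1, -110.6]
contact_force: [0.3, -0.3, -0.5]
gripper_width: 0.0271
gripper_force: 30.0
```

```bash
python3 -c "
from h import *
plan((.507,-.034,.1315))"
```

```text
t 29.55 tcp [0.6216 0.1941 0.1321] [-1.7997e+02  6.0000e-02 -1.1057e+02] F [ 0.3 -0.3 -0.5] w 0.0271 gf 30.0 j6 -55
(0.507, -0.034, 0.1315) -> [5.076e-01 5.440e-02 5.000e-04] [-0.0001  0.0002 -0.    ]
```

Emit:
{"op": "jog_arm", "data": {"travel": [[0.06,0.006,0],[0.15,0.016,0],[0.24,0.026,0],[0.33,0.035,0],[0.42,0.045,0],[0.48,0.051,0],[0.506,0.054,0],[0.506,0.054,0],[0.506,0.054,0.02],[0.506,0.054,0.03]], "dr": [[0,0,0],[0,0,0],[0,0,0],[0,0,0],[0,0,0],[0,0,0],[0,0,0],[0,0,0],[0,0,0],[0,0,0]], "claw": [0.2,0.2,0.2,0.2,0.2,0.2,0.2,0.2,0.2,0.2]}}

```text
time_s: 30.8
tcp_pos: [0.5072, -0.0329, 0.1153]
eef_rot: [179.9, -0.0, -110.5]
contact_force: [-0.8, 0.5, -0.5]
gripper_width: 0.0271
gripper_force: 30.0
```

```bash
python3 - <<'E'
from h import *
plan((.507,-.034,.1))
ims=[]
for n in('side',):
    c=cap(n);p=r.get_state()['tcp_pos'];u,v=np.int32(proj(c,p[None])[0])
    im=cv2.resize(c['pixels'][v-30:v+50,u-40:u+40,::-1],None,fx=6,fy=6,interpolation=cv2.INTER_CUBIC)
    for q in(proj(c,ring(.02,p[2]-.006)+[p[0],p[1],0]),proj(c,np.array([[.507,-.034,.092]]))):
      for a in (q-[u-40,v-30]+.5)*6: cv2.circle(im,tuple(int(k) for k in a),1,(0,255,0),-1)
cv2.imwrite('pics/b2.png',im)
E
```

```text
t 30.8 tcp [ 0.5072 -0.0329  0.1153] [ 1.7993e+02 -4.0000e-02 -1.1052e+02] F [-0.8  0.5 -0.5] w 0.0271 gf 30.0 j6 -39
(0.507, -0.034, 0.1) -> [ 0.0023 -0.0004  0.0307] [ 0.0002 -0.0001 -0.    ]
```

View pics/b2.png

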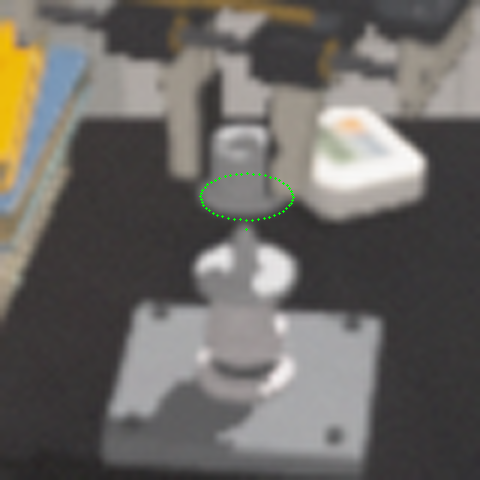

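The bushing's flange coincides with the predicted ellipse centred at (247,196), directly above the pin tip at (247,230). Lowering slowly.

Emit:
{"op": "jog_arm", "data": {"travel": [[0,0,0.015],[0,0,0.028],[0,0,0.034],[0,0,0.037],[0,0,0.04],[0,0,0.043],[0,0,0.046],[0,0,0.049],[0,0,0.052],[0,0,0.052]], "dr": [[0,0,0],[0,0,0],[0,0,0],[0,0,0],[0,0,0],[0,0,0],[0,0,0],[0,0,0],[0,0,0],[0,0,0]], "claw": [0.2,0.2,0.2,0.2,0.2,0.2,0.2,0.2,0.2,0.2]}}

```text
time_s: 32.1
tcp_pos: [0.5073, -0.0335, 0.0904]
eef_rot: [180.0, -0.0, -110.6]
contact_force: [0.6, 0.6, -0.3]
gripper_width: 0.0271
gripper_force: 30.0
```

Emit:
{"op": "jog_arm", "data": {"travel": [[0,0,0.002],[0,0,0.004],[0,0,0.006],[0,0,0.008],[0,0,0.01],[0,0,0.012],[0,0,0.014],[0,0,0.016],[0,0,0.018],[0,0,0.018]], "dr": [[0,0,0],[0,0,0],[0,0,0],[0,0,0],[0,0,0],[0,0,0],[0,0,0],[0,0,0],[0,0,0],[0,0,0]], "claw": [0.2,0.2,0.2,0.2,0.2,0.2,0.2,0.2,0.2,0.2]}}

```text
time_s: 33.35
tcp_pos: [0.5073, -0.0335, 0.0815]
eef_rot: [180.0, -0.0, -110.6]
contact_force: [-0.0, -0.3, -0.6]
gripper_width: 0.0267
gripper_force: 30.0
```

Emit:
{"op": "jog_arm", "data": {"travel": [[0,0,0.0005],[0,0,0.001],[0,0,0.0015],[0,0,0.002],[0,0,0.0025],[0,0,0.003],[0,0,0.0035],[0,0,0.004],[0,0,0.004],[0,0,0.004]], "dr": [[0,0,0],[0,0,0],[0,0,0],[0,0,0],[0,0,0],[0,0,0],[0,0,0],[0,0,0],[0,0,0],[0,0,0]], "claw": [0.2,0.2,0.2,0.2,0.2,0.2,0.2,0.2,0.2,0.2]}}

```text
time_s: 34.6
tcp_pos: [0.5074, -0.0335, 0.0796]
eef_rot: [180.0, -0.0, -110.6]
contact_force: [0.5, -0.6, -0.7]
gripper_width: 0.0272
gripper_force: 30.0
```

Emit:
{"op": "jog_arm", "data": {"travel": [[0,0,0.0004],[0,0,0.0008],[0,0,0.0012],[0,0,0.0016],[0,0,0.002],[0,0,0.0024],[0,0,0.0024],[0,0,0.0024],[0,0,0.0024],[0,0,0.0024]], "dr": [[0,0,0],[0,0,0],[0,0,0],[0,0,0],[0,0,0],[0,0,0],[0,0,0],[0,0,0],[0,0,0],[0,0,0]], "claw": [0.2,0.2,0.2,0.2,0.2,0.2,0.2,0.2,0.2,0.2]}}

```text
time_s: 35.85
tcp_pos: [0.5074, -0.0335, 0.0784]
eef_rot: [180.0, -0.0, -110.6]
contact_force: [0.3, -0.2, -0.3]
gripper_width: 0.0272
gripper_force: 30.0
```

Emit:
{"op": "jog_arm", "data": {"travel": [[0,0,0.0004],[0,0,0.0008],[0,0,0.0012],[0,0,0.0016],[0,0,0.002],[0,0,0.0024],[0,0,0.0024],[0,0,0.0024],[0,0,0.0024],[0,0,0.0024]], "dr": [[0,0,0],[0,0,0],[0,0,0],[0,0,0],[0,0,0],[0,0,0],[0,0,0],[0,0,0],[0,0,0],[0,0,0]], "claw": [0.2,0.2,0.2,0.2,0.2,0.2,0.2,0.2,0.2,0.2]}}

```text
time_s: 37.1
tcp_pos: [0.5074, -0.0335, 0.0772]
eef_rot: [-180.0, 0.0, -110.6]
contact_force: [0.5, 0.1, -1.0]
gripper_width: 0.0269
gripper_force: 30.0
```

Emit:
{"op": "jog_arm", "data": {"travel": [[0,0,0.0004],[0,0,0.0008],[0,0,0.0012],[0,0,0.0016],[0,0,0.002],[0,0,0.0024],[0,0,0.0024],[0,0,0.0024],[0,0,0.0024],[0,0,0.0024]], "dr": [[0,0,0],[0,0,0],[0,0,0],[0,0,0],[0,0,0],[0,0,0],[0,0,0],[0,0,0],[0,0,0],[0,0,0]], "claw": [0.2,0.2,0.2,0.2,0.2,0.2,0.2,0.2,0.2,0.2]}}

```text
time_s: 38.35
tcp_pos: [0.5075, -0.0335, 0.0764]
eef_rot: [-180.0, 0.0, -110.5]
contact_force: [-2.2, 0.2, 6.4]
gripper_width: 0.027
gripper_force: 30.0
```

Emit:
{"op": "jog_arm", "data": {"travel": [[0,0,0.0002],[0,0,0.0004],[0,0,0.0006],[0,0,0.0008],[0,0,0.0008],[0,0,0.0008],[0,0,0.0008],[0,0,0.0008],[0,0,0.0008],[0,0,0.0008]], "dr": [[0,0,0],[0,0,0],[0,0,0],[0,0,0],[0,0,0],[0,0,0],[0,0,0],[0,0,0],[0,0,0],[0,0,0]], "claw": [0.2,0.2,0.2,0.2,0.2,0.2,0.2,0.2,0.2,0.2]}}

```text
time_s: 39.6
tcp_pos: [0.5075, -0.0335, 0.076]
eef_rot: [-180.0, 0.0, -110.5]
contact_force: [-2.5, -0.7, 6.0]
gripper_width: 0.0271
gripper_force: 30.0
```

Emit:
{"op": "jog_arm", "data": {"travel": [[0,0,0.0002],[0,0,0.0004],[0,0,0.0006],[0,0,0.0008],[0,0,0.001],[0,0,0.001],[0,0,0.001],[0,0,0.001],[0,0,0.001],[0,0,0.001]], "dr": [[0,0,0],[0,0,0],[0,0,0],[0,0,0],[0,0,0],[0,0,0],[0,0,0],[0,0,0],[0,0,0],[0,0,0]], "claw": [0.2,0.2,0.2,0.2,0.2,0.2,0.2,0.2,0.2,0.2]}}

```text
time_s: 40.85
tcp_pos: [0.5075, -0.0335, 0.0755]
eef_rot: [-180.0, 0.0, -110.5]
contact_force: [-1.9, 0.3, 6.2]
gripper_width: 0.0271
gripper_force: 30.0
```

Emit:
{"op": "jog_arm", "data": {"travel": [[0,0,0.0002],[0,0,0.0004],[0,0,0.0006],[0,0,0.0008],[0,0,0.001],[0,0,0.0012],[0,0,0.0012],[0,0,0.0012],[0,0,0.0012],[0,0,0.0012]], "dr": [[0,0,0],[0,0,0],[0,0,0],[0,0,0],[0,0,0],[0,0,0],[0,0,0],[0,0,0],[0,0,0],[0,0,0]], "claw": [0.2,0.2,0.2,0.2,0.2,0.2,0.2,0.2,0.2,0.2]}}

```text
time_s: 42.1
tcp_pos: [0.5076, -0.0335, 0.0752]
eef_rot: [-180.0, 0.0, -110.5]
contact_force: [-3.0, 0.6, 7.0]
gripper_width: 0.0267
gripper_force: 30.0
```

Emit:
{"op": "jog_arm", "data": {"travel": [[0,0,0.0002],[0,0,0.0004],[0,0,0.0006],[0,0,0.0008],[0,0,0.0008],[0,0,0.0008],[0,0,0.0008],[0,0,0.0008],[0,0,0.0008],[0,0,0.0008]], "dr": [[0,0,0],[0,0,0],[0,0,0],[0,0,0],[0,0,0],[0,0,0],[0,0,0],[0,0,0],[0,0,0],[0,0,0]], "claw": [0.2,0.2,0.2,0.2,0.2,0.2,0.2,0.2,0.2,0.2]}}

```text
time_s: 43.35
tcp_pos: [0.5077, -0.0335, 0.0751]
eef_rot: [-180.0, 0.0, -110.5]
contact_force: [-3.5, 0.5, 12.1]
gripper_width: 0.0272
gripper_force: 30.0
```

Emit:
{"op": "jog_arm", "data": {"travel": [[0,0,0.0002],[0,0,0.0004],[0,0,0.0006],[0,0,0.0008],[0,0,0.0008],[0,0,0.0008],[0,0,0.0008],[0,0,0.0008],[0,0,0.0008],[0,0,0.0008]], "dr": [[0,0,0],[0,0,0],[0,0,0],[0,0,0],[0,0,0],[0,0,0],[0,0,0],[0,0,0],[0,0,0],[0,0,0]], "claw": [0.2,0.2,0.2,0.2,0.2,0.2,0.2,0.2,0.2,0.2]}}

```text
time_s: 44.6
tcp_pos: [0.5078, -0.0334, 0.0751]
eef_rot: [-179.9, 0.0, -110.5]
contact_force: [-4.8, 1.8, 14.5]
gripper_width: 0.0269
gripper_force: 30.0
```

Emit:
{"op": "jog_arm", "data": {"travel": [[0,0,0.0002],[0,0,0.0004],[0,0,0.0006],[0,0,0.0006],[0,0,0.0006],[0,0,0.0006],[0,0,0.0006],[0,0,0.0006],[0,0,0.0006],[0,0,0.0006]], "dr": [[0,0,0],[0,0,0],[0,0,0],[0,0,0],[0,0,0],[0,0,0],[0,0,0],[0,0,0],[0,0,0],[0,0,0]], "claw": [0.2,0.2,0.2,0.2,0.2,0.2,0.2,0.2,0.2,0.2]}}

```text
time_s: 45.85
tcp_pos: [0.5078, -0.0335, 0.075]
eef_rot: [-179.9, 0.0, -110.5]
contact_force: [-6.8, 1.8, 18.8]
gripper_width: 0.0271
gripper_force: 30.0
```

Emit:
{"op": "jog_arm", "data": {"travel": [[0,0,-0.001],[0,0,-0.002],[0,0,-0.0024],[0,0,-0.0024],[0,0,-0.0024],[0,0,-0.0024],[0,0,-0.0024],[0,0,-0.0024],[0,0,-0.0024],[0,0,-0.0024]], "dr": [[0,0,0],[0,0,0],[0,0,0],[0,0,0],[0,0,0],[0,0,0],[0,0,0],[0,0,0],[0,0,0],[0,0,0]], "claw": [0.2,0.2,0.2,0.2,0.2,0.2,0.7,0.7,0.7,0.7]}}

```text
time_s: 47.1
tcp_pos: [0.5074, -0.0335, 0.0744]
eef_rot: [180.0, -0.0, -110.6]
contact_force: [0.5, 0.2, -0.1]
gripper_width: 0.059
gripper_force: 0.0
```

Emit:
{"op": "jog_arm", "data": {"travel": [[0,0,-0.01],[0,0,-0.04],[0,0,-0.1],[0,0,-0.16],[0,0,-0.22],[0,0,-0.26],[-0.06,0,-0.26],[-0.16,0,-0.26],[-0.22,0,-0.26],[-0.22,0,-0.26]], "dr": [[0,0,0],[0,0,0],[0,0,0],[0,0,0],[0,0,0],[0,0,0],[0,0,0],[0,0,0],[0,0,0],[0,0,0]], "claw": [0.8,0.8,0.8,0.8,0.8,0.8,0.8,0.8,0.8,0.8]}}

```text
time_s: 48.35
tcp_pos: [0.5467, 0.0712, 0.2055]
eef_rot: [-180.0, 0.0, -110.4]
contact_force: [-0.4, -0.5, -0.0]
gripper_width: 0.0702
gripper_force: 0.0
```

```bash
python3 - <<'E'
from h import *
plan()
c=cap('side')
u,v=np.int32(proj(c,np.array([[.507,-.034,.092]]))[0])
im=cv2.resize(c['pixels'][v-30:v+50,u-40:u+40,::-1],None,fx=6,fy=6,interpolation=cv2.INTER_CUBIC)
cv2.imwrite('pics/f.png',im)
E
```

```text
t 48.35 tcp [0.5467 0.0712 0.2055] [-1.7996e+02  3.0000e-02 -1.1044e+02] F [-0.4 -0.5 -0. ] w 0.0702 gf 0.0 j6 -48
```

View pics/f.png

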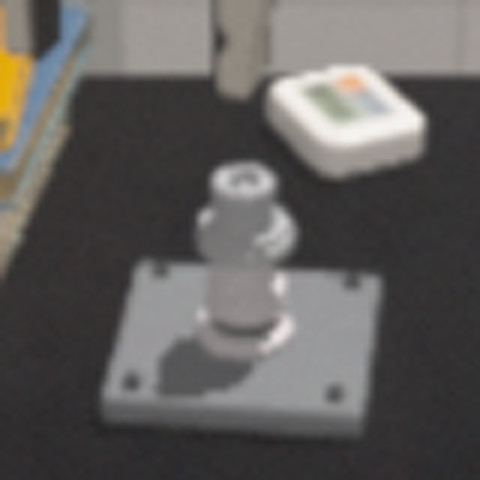

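The stack stands square (top at (243,180)), and the seat stopped hard at 18.8 N. Handing in.

```bash
python3 -c "
from plant import r
print(r.close_job())"
```

```text
the job is handed in; nothing more can be done
None
```

The spacer, washer and bushing (flange down) are stacked square on the pin. I pressed the seat to its hard stop at 18.8 N, let go, left the timer and bottle untouched, and handed the job in at about 48 s; no verdict came back.

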